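Prise a stone balance slab up onto its catches

TASK

Use the pry bar to raise the front edge of the heavy stone slab: put the bar's thin tongue under the middle of that edge with the bar lying over the fulcrum block, and lever the edge up until both spring catches slip underneath. Then let the slab down onto the catches, draw the bar out and lay it flat on the bench, clear of the frame. Do not touch the slab with the robot, and leave the other things where they are.

Things in the scene. Friction and masses are not known exactly. Their poses are not given: they have to be found in the camera images.
- frame: Grey steel base plate, 265 x 180 x 6 mm, fixed flat on the bench under the slab, fulcrum block and two catch housings. Origin on the bench below the slab's centre; x is level and points from the slab over the fulcrum to where the bar's handle goes (roughly to the robot's left). Spans x -97 to 167, y -90 to 90 mm. Low stops behind the far feet keep the slab from sliding away from the bar.
- slab: Stone slab 170 x 170 x 30 mm, a steel disc on top (116 mm across, 6 high), 2 to 3.3 kg, loose on four rubber feet 32 mm high (22 across) on the plate. Origin at its centre at foot level, 6 mm above the bench; axes as the frame's. Far feet, on which it tips, at x = -72, front feet at x = 48, y = +-62 mm: the middle of the front edge is open below.
- slab_edge (a point): Middle of the slab's lower front edge (the edge toward the fulcrum): 85 mm in front of the slab's centre, 38 mm above the bench at the start. It has to rise about 14 mm before the catches slip under (16 to 20 mm makes sure, 25 mm is ample).
- fulcrum: Dark steel fulcrum block, 26 x 44 mm, fixed on the frame's plate between the catch housings, about 55 mm in front of the slab's edge. On top is a round steel ridge (radius 6 mm, axis level and parallel to the slab's edge) between two cheeks 30 mm apart that rise 14 mm above the ridge and keep the bar in line. Origin under its centre, on the plate; axes as the frame's.
- fulcrum_ridge (a point): Top of the fulcrum's ridge, midway between the cheeks, 44 mm above the bench; the bar's underside lies on it. The axis of the ridge is 6 mm lower.
- bar: Straight pry bar, 290 x 18 x 14 mm, 0.32 kg, flat on the bench. Origin mid-length on its underside; x runs from tip (-145 mm) to handle end (+145), z out of its top face. Last 42 mm: tongue 5 mm thick, flush with the top face, cut away below; full thickness from x = -100 mm on. Black rubber handle, 20 mm wide, x = 35 to 145. Works top face up, sloping down to the slab.
- bar_tip (a point): End of the bar's tongue, on its top face, mid-width. With the tongue some 20 mm under the slab's edge and the bar on the ridge, the bar goes in freely at a slope of about 28 degrees, meets the edge at about 21 and has raised it 16 mm at about 5 degrees; some 5 N at the handle do it.
- bar_grip (a point): Middle of the bar's rubber handle part (75 mm from the bar's middle, 220 mm from the tip), at half its thickness; grasp across the 20 mm width.
- catch_a (a joint): Spring catch in the housing at frame y = +58 mm: flat steel bolt 18 mm wide, 10 thick, top 52 mm above the bench. A spring of about 3 N pushes it toward the slab. 0 m: held back by the slab's front face; it follows the face some 4 mm as the slab tips, and springs out to 0.020 m once the edge is above it.
- catch_b (a joint): The same catch in the housing at frame y = -58 mm. Both housings are aluminium, at frame x = 105 to 155 mm, 31 mm wide, tops 58 mm above the bench; 85 mm are free between them.
- catch_a_nose (a point): Upper front edge of catch_a, mid-width, on which the slab comes to rest.
- catch_b_nose (a point): Upper front edge of catch_b, mid-width, on which the slab comes to rest.
- stopper_0: Bystander: red-brown rubber stopper, 25 mm wide, 24 mm high, on the bench beside the frame, on the robot's side. Origin under its centre.
- crucible: Bystander: small white open crucible, 41 mm wide, 32 mm high, on the bench by the frame's end, on the side away from the robot. Origin under its centre.
- tape_roll: Bystander: roll of tan tape lying flat, 68 mm across, 18 mm high, on the right. Origin under its centre.
- beaker_100: Bystander: small glass beaker, 59 mm wide, 71 mm high, on the right. Origin under its centre.

How it is judged:
On the way, in this order (a step that is already met when the one before it is completed fails the run):
1. the bar, bearing on the fulcrum block, has raised the slab's front edge by more than 6 mm (height (world z) of slab_edge above 0.044 m and contact force between bar and fulcrum above 2 N and contact force between bar and slab above 2 N), for 0.1 s.
2. the slab has been let down on both catches and the bar no longer carries it (value of joint each of catch_a, catch_b above 0.012 m and contact force between slab and catch_a above 1 N and contact force between slab and catch_b above 1 N and contact force between bar and slab below 0.5 N), for 0.2 s.
At the end, for the whole second after the job is handed in: Both catches are out by more than 12 mm and each carries the slab (more than 1 N); the slab's front edge stands 48 to 57 mm above the bench, at rest; the bar lies at rest and level on the bench (its origin below 18 mm, within 0.05 rad, any side up), touching neither frame, fulcrum nor slab (value of joint each of catch_a, catch_b above 0.012 m and contact force between slab and catch_a above 1 N and contact force between slab and catch_b above 1 N and height (world z) of slab_edge between 0.048 and 0.057 m and linear speed of each of slab, bar below 0.01 m/s and contact force between bar and frame below 0.1 N and contact force between bar and fulcrum below 0.1 N and contact force between bar and slab below 0.1 N and height (world z) of bar below 0.018 m and angle between bar's own x axis and vertical between 1.52 and 1.62 rad).
It fails at once if the robot touches the slab (contact force between any of the fingers, the arm and slab above 1 N).
It fails at once if the slab's front edge is thrown up by more than 40 mm (height (world z) of slab_edge above 0.078 m).
It fails at once if a bystander is moved by more than 20 mm (distance of any of stopper_0, crucible, tape_roll, beaker_100 from where it was at the start of the episode above 0.02 m).
It also fails if it takes over 56 s, if anything falls off the work surface, if the arm or the gripper's body presses on something with over 40 N, if the wrist force passes 120 N, or if a joint passes its speed limit or range.

ROBOT

A 6-joint arm with a two-finger parallel gripper is mounted at the origin on a cart in front of the work surface, level with it; the furniture and walls round the work are solid. World frame = base frame: x ahead of the robot, y to its left, z up, the work surface at z = 0. Lengths are in m, angles in rad, forces in N, time in s.
With the tool pointing down it reaches from about 0.325 to 0.9 m from the base axis. Payload 3.5 kg.
Tool frame: the origin (TCP) lies midway between the tips of the shut fingers; the grasp point (between the pads) lies 19 mm behind it; z points along the fingers, y is the direction in which the jaws open and shut (so a half turn about z gives the same grasp; the last joint's range is limited). The gripper opens to 85 mm and grips with 20 to 120 N. Pads are 22 mm wide; open, the fingers measure 114 mm over their backs; the gripper's body (76 mm by 85 mm) begins 54 mm behind the grasp point. The pads swing forward as they close: fully open they stand 13 mm farther back than shut.
Start: joints at [-1.304, 0.276, -0.026, 1.268, 0, 1.467], TCP at [0.226, -0.583, 0.231] pointing down, gripper open.
Joint ranges: [-3.12, 3.12], [-0.85, 1.88], [-1.08, 1.24], [-1.95, 2.15], [-1.57, 1.53], [-3.14, 3.14]. Speed limits (rad/s): [2.57, 2.57, 3.14, 3.14, 3.14, 3.14].

INTERFACE

Orientations are given as a unit quaternion [x, y, z, w].
In Python, from station import env, vision, spotter gives the robot as it stands.
- The arm moves only by the shell command python3 -m jog 'ROWS' [FORCE]. ROWS is JSON, a list that holds one entry, the list of rows, each a list of 7 numbers: the closure, from 0 (fully open) to 1 (shut), then the shift along the world's x, y, z in mm, then the turn, a rotation vector about the world's x, y, z in degrees. In form: [[[hand, dx, dy, dz, rx, ry, rz], ...]]. A call has 1 to 20 rows; each row shifts and turns the pose as measured when the row begins; what a row does not reach is not made up. A row lasts 1/12 s, in which the tool goes at most 41.7 mm and 7.16 degrees, less where a joint would pass 70% of its speed; a pose out of reach is approached as far as the arm can. A call is refused whole if a number of a shift passes 41.7 or a number of a turn 7.16, either way. A call with a gripper value outside its range is refused whole. The fingers move at their own pace and stop on an object; FORCE is the grip in N (left out, the last holds). Time passes only in rows, so rows that do not move let the fingers close. It gives the time, the measured TCP pose, the force and the opening at its end, in the units of the state.
- env.get_state(): the state, without advancing time (a new reading comes with each control period).
- vision.get_image(name): name is "scene" or "top" or "wrist"; returns (picture, depth): 420x560x3 uint8, blue, green, red; 420x560 float32, m along the optical axis (not along the pixel's ray), 0 where there is no reading.
- vision.calibration(name): a dict with "fx", "fy", "cx", "cy" (pixels), "view" (4x4, takes a point from world to camera coordinates); the wrist camera has in their place "tool_from_camera" (4x4, takes a point from camera to tool coordinates, whose origin is the TCP and whose axes are the flange's). Camera axes: x right, y down, z forward; pixel columns grow to the right and rows downward; lengths in m; the calibration is good to about 2 mm. A picture is of the moment at which its call begins: read the wrist's pose just before it. calibration takes no time and is no camera call.
- env.close_job(): hands the job in, once; it reports no verdict.
Trained networks look in the newest picture that a camera, given by its name, has taken for a name from the list of things; names that differ only in an ending like _2 or _b are one class to them, and where a whole thing is asked for, a point or a joint stands for the part that bears it (a point fixed in the world has none). Each returns a list of dicts, best first, with "score" (0 to 1); they miss things now and then, are a little off and sometimes report something else, mostly with a low value. They report only what shows in the picture. A call takes as long as a camera call.
- spotter.spot_in(camera, query): "pixel" ([column, row] in pixels, amid what is visible of it).
- spotter.spot_point(camera, query): "pixel" ([column, row] in pixels: a listed point, or the origin of a listed thing).
The state is a dict: "time": time; "q": joint angles; "qd": joint speeds; "joint_efforts": joint torques, N m; "tool_pos": TCP position; "tcp_rot": TCP orientation; "contact_force": force on the tool from outside, world axes, zero at the start; "moment": the same for the moment, N m; "finger_gap": finger opening in m.
Only numpy, scipy, OpenCV 4.12 (cv2) and the standard library are available. Lean on these libraries where they do the work, as an engineer would, in place of code of your own. Each camera call takes 0.05 s, during which the arm holds its last target.

## Working session

There is one attempt and no reset: what is moved stays moved. The work goes in short steps, Python scripts to look and compute and a shell command to move; the robot and the scene stay as the last step left them, time stands still between calls to the robot, and variables do not carry over. Pictures are saved under pics/ and viewed, and the job is handed in when it is done.

```bash
ls; mkdir -p pics; python3 - <<'E'
from station import env, vision, spotter
import cv2
print(env.get_state())
for c in ["scene","top"]:
    im,d=vision.get_image(c); cv2.imwrite(f"pics/{c}0.png",im)
    k=vision.calibration(c); print(c,k)
    for q in ["slab_edge","fulcrum_ridge","bar_tip","bar_grip","bar","slab","fulcrum","frame","catch_a_nose","stopper_0","crucible","tape_roll","beaker_100"]:
        print(q,[(r["pixel"],round(r["score"],2)) for r in spotter.spot_point(c,q)[:3]])
E
```

```text
pics
{'time': 0.0, 'q': array([-1.30441132e+00,  2.77125292e-01, -2.78818770e-02,  1.26798833e+00,
        1.79432405e-05,  1.46740446e+00]), 'qd': array([-0.00011797, -0.00073604,  0.00236503,  0.00070693, -0.00100229,
       -0.00022844]), 'joint_efforts': array([ 1.96391948e-04, -4.45515203e+01,  2.95199203e+01,  1.66495977e-02,
        1.57145555e-04, -6.82595154e-07]), 'tool_pos': array([ 0.22567565, -0.58200608,  0.23016401]), 'tcp_rot': array([ 9.82956174e-01,  1.83836753e-01, -8.05715054e-05, -1.09666709e-03]), 'contact_force': array([-0.06061984,  0.64166278,  0.06503861]), 'moment': array([-0.03175429, -0.02756711, -0.02255401]), 'finger_gap': 0.08569489028427457}
scene {'fx': 478.13625555310324, 'fy': 478.13625555310324, 'cx': 279.0566011915743, 'cy': 210.2252557669543, 'view': array([[ 0.7797512 , -0.62608206, -0.00305217, -0.42025412],
       [-0.28051888, -0.34500446, -0.89570145,  0.16190758],
       [ 0.55972959,  0.69928047, -0.44464548,  1.10812686],
       [ 0.        ,  0.        ,  0.        ,  1.        ]])}
slab_edge [([303.9, 220.5], 0.96)]
fulcrum_ridge [([28
[... 656 characters left out ...]
 0.48528068],
       [ 0.05211209, -0.01356254, -0.99854914,  1.33073083],
       [ 0.        ,  0.        ,  0.        ,  1.        ]])}
slab_edge [([290.6, 199.8], 0.7)]
fulcrum_ridge [([272.7, 205.0], 0.47)]
bar_tip [([206.3, 214.4], 0.95), ([295.5, 216.6], 0.67), ([371.4, 217.2], 0.16)]
bar_grip [([144.9, 218.2], 0.83)]
bar [([167.8, 216.0], 0.64), ([207.0, 215.5], 0.47), ([274.8, 204.7], 0.45)]
slab [([316.1, 199.4], 0.97)]
fulcrum [([276.8, 203.6], 0.45)]
frame []
catch_a_nose [([299.1, 218.4], 0.56)]
stopper_0 [([300.1, 235.0], 0.56)]
crucible [([262.2, 180.3], 0.68)]
tape_roll [([371.9, 214.3], 0.66), ([302.5, 235.2], 0.18)]
beaker_100 [([396.5, 188.7], 0.72), ([272.5, 205.3], 0.24)]
```

```bash
python3 - <<'E'
import cv2
a=cv2.imread("pics/top0.png"); cv2.imwrite("pics/t0z.png",cv2.resize(a[130:280,110:310],None,fx=4,fy=4,interpolation=cv2.INTER_CUBIC))
E
```

```text
(no output)
```

View pics/scene0.png

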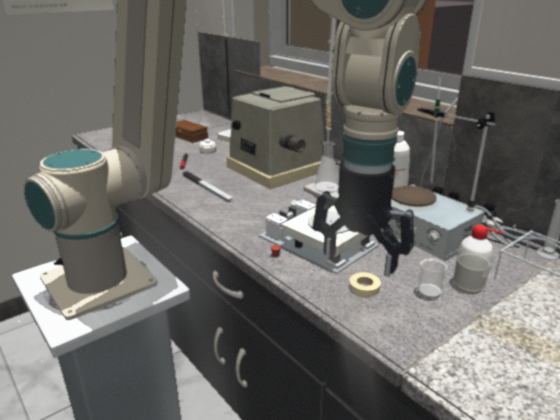

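View pics/top0.png

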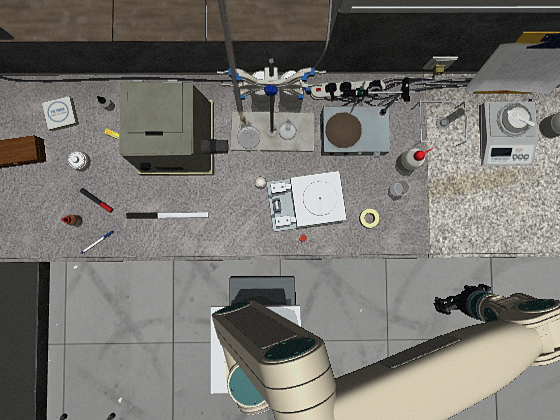

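```bash
ls pics
```

```text
scene0.png
t0z.png
top0.png
```

View pics/t0z.png

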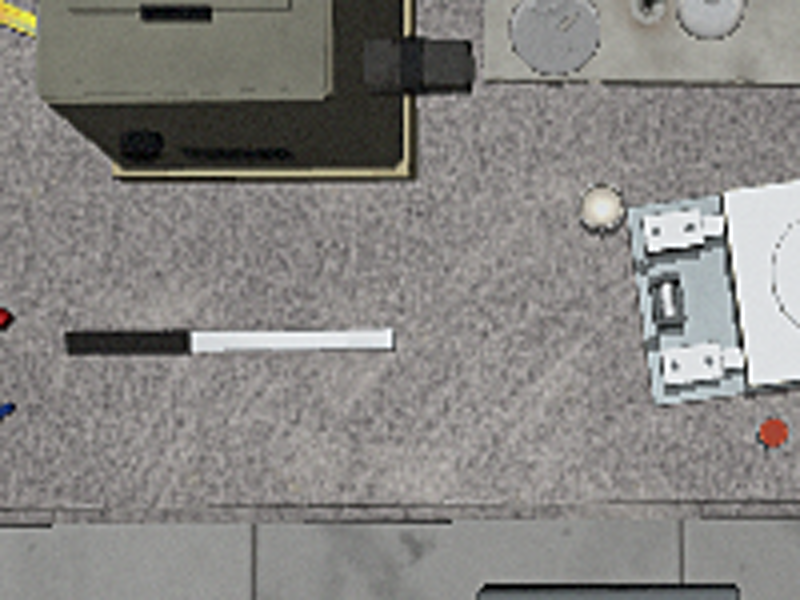

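```bash
cat > h.py <<'E'
from station import env, vision, spotter
import cv2, numpy as np
from scipy.spatial.transform import Rotation as R
def cam(name, st=None):
    k=vision.calibration(name)
    K=np.array([[k["fx"],0,k["cx"]],[0,k["fy"],k["cy"]],[0,0,1]])
    if "view" in k: V=np.array(k["view"])
    else:
        st=st or env.get_state(); T=np.eye(4); T[:3,:3]=R.from_quat(st["tcp_rot"]).as_matrix(); T[:3,3]=st["tool_pos"]
        V=np.linalg.inv(T@np.array(k["tool_from_camera"]))
    return K,V
def onz(KV,px,z):
    K,V=KV; px=np.atleast_2d(px).astype(float)
    d=(np.linalg.inv(K)@np.c_[px,np.ones(len(px))].T).T@V[:3,:3]
    c=-V[:3,:3].T@V[:3,3]
    return c+d*((z-c[2])/d[:,2])[:,None]
def proj(KV,P):
    K,V=KV; P=np.atleast_2d(P); q=P@V[:3,:3].T+V[:3,3]; q=q@K.T; return q[:,:2]/q[:,2:]
def cloud(KV,d):
    K,V=KV; v,u=np.mgrid[:d.shape[0],:d.shape[1]]
    r=np.stack([(u-K[0,2])/K[0,0]*d,(v-K[1,2])/K[1,1]*d,d],-1)
    return (r-V[:3,3])@V[:3,:3]
E
python3 - <<'E'
from h import *
im,d=vision.get_image("top"); KV=cam("top"); P=cloud(KV,d)
np.save("pics/topd.npy",d)
def rep(m,n):
    c=P[m]; r=cv2.minAreaRect((c[:,:2]*1000).astype(np.float32)); print(n,m.sum(),"rect",r,"zmed",np.median(c[:,2]))
v,u=np.mgrid[:420,:560]
box=lambda a,b,c,e:(u>=a)&(u<b)&(v>=c)&(v<e)
print("bench z",np.median(P[box(220,250,190,230)][:,2]))
rep(box(120,215,208,222)&(P[...,2]>0.008)&(d>0),"bar")
rep(box(265,350,165,235)&(P[...,2]>0.055)&(P[...,2]<0.075)&(d>0)&(u>290),"slab")
rep(box(263,350,165,235)&(P[...,2]>0.003)&(d>0),"frame")
rep(box(265,292,175,225)&(P[...,2]>0.052)&(P[...,2]<0.065)&(d>0),"hous")
for n,b in dict(stop=(296,308,232,243),cruc=(255,268,176,189),tape=(355,385,205,232),beak=(385,412,175,202)).items(): rep(box(*b)&(P[...,2]>0.006)&(d>0),n)
for px,z in [((208,215),.014),((127,215.5),.014),((276,205),.044)]: print(onz(KV,px,z))
E
```

```text
bench z -0.0007213221385831143
bar 415 rect ((478.5633850097656, 305.734130859375), (24.989110946655273, 289.2699890136719), 0.3705179989337921) zmed 0.01309252154275132
slab 2199 rect ((523.909423828125, -213.901611328125), (169.92051696777344, 185.0601043701172), 7.456231594085693) zmed 0.06883139475525746
frame 3904 rect ((526.8632202148438, -187.30947875976562), (309.1725769042969, 247.85064697265625), 89.53104400634766) zmed 0.06636113818846301
hous 309 rect ((516.042724609375, -96.0599594116211), (68.99506378173828, 154.89515686035156), 89.5136489868164) zmed 0.05735589328090202
stop 41 rect ((389.54595947265625, -171.5615997314453), (24.127826690673828, 21.065738677978516), 88.75679016113281) zmed 0.023563389601467144
cruc 105 rect ((590.7893676757812, -26.67539405822754), (41.93882369995117, 35.785213470458984), 89.68102264404297) zmed 0.022808461351076455
tape 237 rect ((457.068115234375, -414.58062744140625), (85.58000946044922, 80.34841918945312), 3.7745025157928467) zmed 0.017632347452192536
beak 228 rect ((566.3047485351562, -516.9480590820312), (81.22010803222656, 82.79743957519531), 89.69596862792969) zmed 0.04267550552351124
[[0.47378014 0.16138445 0.014     ]]
[[0.47473369 0.44570061 0.014     ]]
[[ 0.50486503 -0.07867438  0.044     ]]
```

```bash
python3 -m jog '[[[0,20,30,6,0,0,5],[0,20,30,6,0,0,5],[0,20,30,6,0,0,5],[0,20,30,6,0,0,5],[0,20,30,6,0,0,5],[0,20,30,6,0,0,5],[0,20,30,6,0,0,5],[0,20,30,6,0,0,5],[0,20,30,6,0,0,5],[0,20,30,6,0,0,5],[0,20,30,6,0,0,5],[0,20,30,6,0,0,5],[0,20,30,6,0,0,5],[0,20,30,6,0,0,5],[0,0,0,0,0,0,0]]]'; python3 - <<'E'
from h import *
st=env.get_state(); print(R.from_quat(st["tcp_rot"]).as_matrix().round(3))
im,d=vision.get_image("wrist"); cv2.imwrite("pics/w1.png",im); np.save("pics/w1.npy",d); print(vision.calibration("wrist"))
for q in ["slab_edge","fulcrum_ridge","catch_a_nose","frame","slab"]:
        print(q,[(r["pixel"],round(r["score"],2)) for r in spotter.spot_point("wrist",q)[:3]])
E
```

```text
time: 2.7
tool_pos: [0.5134, -0.1445, 0.3199]
tcp_rot: [0.68, 0.733, 0.003, 0.004]
contact_force: [-1.4, -0.0, -0.0]
finger_gap: 0.0856
[[-0.075  0.997  0.01 ]
 [ 0.997  0.075 -0.002]
 [-0.003  0.01  -1.   ]]
{'fx': 315.13040400761645, 'fy': 315.13040400761645, 'cx': 280.56130409353545, 'cy': 213.2351571467989, 'tool_from_camera': array([[-7.93805936e-04, -9.52350656e-01, -3.05004259e-01,
         7.87531163e-02],
       [ 9.99999644e-01, -6.69188589e-04, -5.13118939e-04,
         1.70180497e-04],
       [ 2.84563789e-04, -3.05004558e-01,  9.52350849e-01,
        -1.42907880e-01],
       [ 0.00000000e+00,  0.00000000e+00,  0.00000000e+00,
         1.00000000e+00]])}
slab_edge [([277.2, 170.3], 0.73)]
fulcrum_ridge [([277.7, 120.8], 0.85)]
catch_a_nose [([234.8, 168.9], 0.45)]
frame [([232.1, 318.7], 0.4)]
slab [([281.0, 218.1], 0.82)]
```

```bash
ls pics
```

```text
scene0.png
t0z.png
top0.png
topd.npy
w1.npy
w1.png
```

View pics/w1.png

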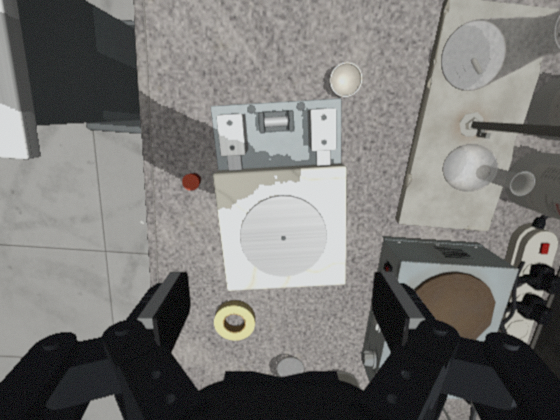

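```bash
python3 - <<'E'
from h import *
st=env.get_state(); KV=cam("wrist",st); d=np.load("pics/w1.npy"); im=cv2.imread("pics/w1.png"); P=cloud(KV,d)
cv2.imwrite("pics/w1z.png",cv2.resize(im[90:180,200:360],None,fx=5,fy=5,interpolation=cv2.INTER_CUBIC))
v,u=np.mgrid[:420,:560]
box=lambda a,b,c,e:(u>=a)&(u<b)&(v>=c)&(v<e)&(d>0)
def rep(m,n):
    c=P[m]; r=cv2.minAreaRect((c[:,:2]*1000).astype(np.float32)); print(n,m.sum(),"rect",r,"zmed",np.median(c[:,2]).round(4))
b=box(205,355,90,300)
rep(b&(P[...,2]>.06)&(P[...,2]<.08),"slab")
m=b&(P[...,2]>.0705)&(P[...,2]<.08); rep(m,"disc"); 
rep(box(215,248,95,157)&(P[...,2]>.053)&(P[...,2]<.062),"housA"); rep(box(305,340,95,157)&(P[...,2]>.053)&(P[...,2]<.062),"housB")
rep(box(255,300,95,135)&(P[...,2]>.05)&(P[...,2]<.062),"cheeks")
rep(box(255,300,95,135)&(P[...,2]>.04)&(P[...,2]<.047),"ridge")
rep(box(205,350,95,150)&(P[...,2]>.004)&(P[...,2]<.008),"plate")
print("bench",np.median(P[box(150,210,20,90)][:,2]))
for n,px,z in [("edge",(277.2,170.3),.038),("ridge",(277.7,120.8),.044),("slab",(281,218.1),.006)]: print(n,onz(KV,px,z))
E
```

```text
slab 14906 rect ((518.2404174804688, -225.29461669921875), (170.1671905517578, 170.109130859375), 6.741810321807861) zmed 0.067
disc 5449 rect ((518.7615356445312, -229.9880828857422), (115.04794311523438, 114.62076568603516), 51.29615020751953) zmed 0.0724
housA 1016 rect ((445.20098876953125, -103.25286102294922), (31.089155197143555, 49.87937545776367), 6.712510108947754) zmed 0.0567
housB 1015 rect ((559.8895874023438, -89.4916763305664), (30.22431182861328, 50.030216217041016), 6.723139762878418) zmed 0.0561
cheeks 245 rect ((500.6744079589844, -83.42288970947266), (43.612545013427734, 25.153810501098633), 7.229896068572998) zmed 0.0559
ridge 182 rect ((500.32281494140625, -82.62635803222656), (16.781749725341797, 34.043556213378906), 86.41850280761719) zmed 0.0418
plate 2137 rect ((501.6253662109375, -92.16944885253906), (178.74130249023438, 67.46936798095703), 5.75344181060791) zmed 0.0048
bench -0.0010386686043110575
edge [[ 0.50608083 -0.14689712  0.038     ]]
ridge [[ 0.5029163  -0.08264452  0.044     ]]
slab [[ 0.51639424 -0.22552775  0.006     ]]
```

View pics/w1z.png

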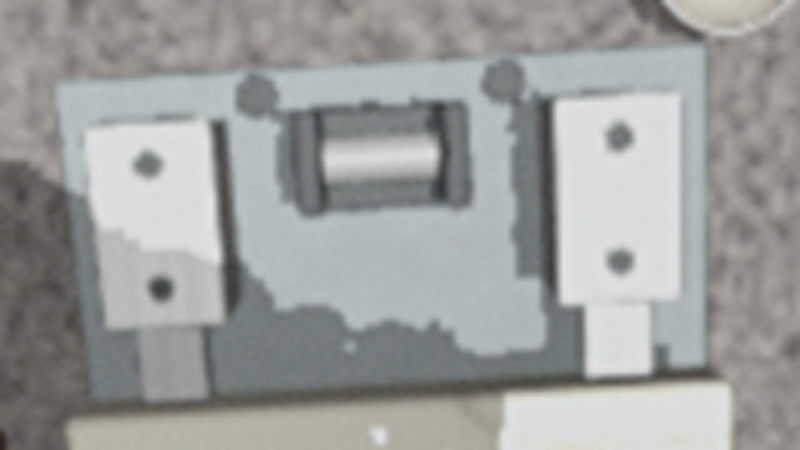

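```bash
python3 -m jog '[[[0,-1.5,19,-2.5,0,0,6.8],[0,-1.5,19,-2.5,0,0,6.8],[0,-1.5,19,-2.5,0,0,6.8],[0,-1.5,19,-2.5,0,0,6.8],[0,-1.5,19,-2.5,0,0,6.8],[0,-1.5,19,-2.5,0,0,6.8],[0,-1.5,19,-2.5,0,0,6.8],[0,-1.5,19,-2.5,0,0,6.8],[0,-1.5,19,-2.5,0,0,6.8],[0,-1.5,19,-2.5,0,0,6.8],[0,-1.5,19,-2.5,0,0,6.8],[0,-1.5,19,-2.5,0,0,6.8],[0,-1.5,19,-2.5,0,0,6.8],[0,-1.5,19,-2.5,0,0,6.8],[0,-1.5,19,-2.5,0,0,6.8],[0,-1.5,19,-2.5,0,0,6.8],[0,-1.5,19,-2.5,0,0,6.8],[0,-1.5,19,-2.5,0,0,6.8],[0,-1.5,19,-2.5,0,0,6.8],[0,-1.5,19,-2.5,0,0,6.8]]]'; python3 - <<'E'
from h import *
st=env.get_state(); M=R.from_quat(st["tcp_rot"]).as_matrix(); print(M.round(3),st["q"].round(2),np.degrees(np.arctan2(M[1,0],M[0,0])))
E
```

```text
time: 4.67
tool_pos: [0.4712, 0.214, 0.2601]
tcp_rot: [-0.442, 0.897, -0.0, -0.002]
contact_force: [0.7, 0.2, 0.3]
finger_gap: 0.0855
[[-0.609 -0.793 -0.003]
 [-0.793  0.609 -0.002]
 [ 0.003  0.001 -1.   ]] [ 0.3   0.07 -0.21  1.29 -0.   -0.61] -127.54299966552296
```

```bash
python3 -m jog '[[[0,1,27,-4,0,0,6.5],[0,1,27,-4,0,0,6.5],[0,1,27,-4,0,0,6.5],[0,1,27,-4,0,0,6.5],[0,1,27,-4,0,0,6.5],[0,0,22,0,0,0,4],[0,0,0,0,0,0,0]]]'; python3 - <<'E'
from h import *
st=env.get_state(); M=R.from_quat(st["tcp_rot"]).as_matrix(); print(st["tool_pos"],np.degrees(np.arctan2(M[1,0],M[0,0])))
KV=cam("wrist",st)
im,d=vision.get_image("wrist"); cv2.imwrite("pics/w2.png",im); P=cloud(KV,d)
b=(P[...,2]>.007)&(P[...,2]<.02)&(d>0)&(P[...,0]>.44)&(P[...,0]<.51)&(P[...,1]>.14)&(P[...,1]<.48)
c=P[b]; print(b.sum(),cv2.minAreaRect((c[:,:2]*1000).astype(np.float32)),np.median(c[:,2]))
print("bench",np.median(P[(d>0)&(abs(P[...,2])<.006)][:,2]))
for q in ["bar_tip","bar_grip","bar"]:
  for r in spotter.spot_point("wrist",q)[:2]: print(q,r["pixel"],r["score"],onz(KV,r["pixel"],.007 if q=="bar_grip" else .014 if q=="bar_tip" else 0))
E
```

```text
time: 5.25
tool_pos: [0.4789, 0.3696, 0.2362]
tcp_rot: [-0.707, 0.707, -0.001, -0.003]
contact_force: [0.8, 0.3, -1.0]
finger_gap: 0.0855
[0.47891127 0.3696109  0.23618006] -90.0310043366091
4141 ((475.8152770996094, 318.2802429199219), (20.08189582824707, 269.3412780761719), 0.2589835822582245) 0.014304938365556267
bench 0.00015665416352357749
bar [280.2, 128.4] 0.85 [[0.47853192 0.30892219 0.        ]]
```

View pics/w2.png

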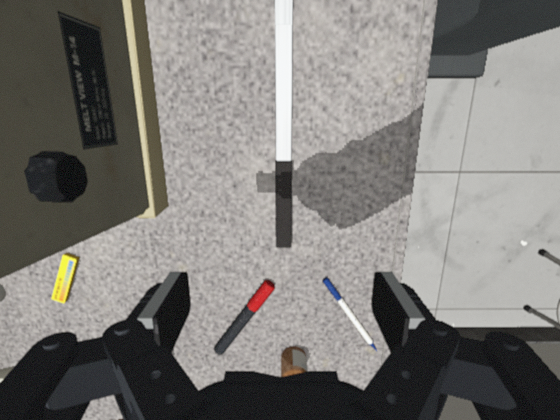

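```bash
python3 -m jog '[[[0,-1,3,-32,0,0,0],[0,-1,3,-32,0,0,0],[0,-1,3,-32,0,0,0],[0,0,2,-32,0,0,0],[0.4,0,1,-32,0,0,0],[0.5,0,0,-20,0,0,0],[0.5,0,0,0,0,0,0]]]' 60; python3 - <<'E'
from h import *
st=env.get_state(); M=R.from_quat(st["tcp_rot"]).as_matrix(); print(st["tool_pos"],M.round(3))
im,d=vision.get_image("wrist"); cv2.imwrite("pics/w3.png",im)
E
```

```text
time: 6.03
tool_pos: [0.4809, 0.3692, 0.0579]
tcp_rot: [-0.698, 0.716, -0.004, 0.003]
contact_force: [-0.9, -0.4, 0.3]
finger_gap: 0.0519
[0.48086131 0.36915962 0.05794479] [[-0.026 -1.     0.009]
 [-1.     0.026 -0.002]
 [ 0.001 -0.009 -1.   ]]
```

View pics/w3.png

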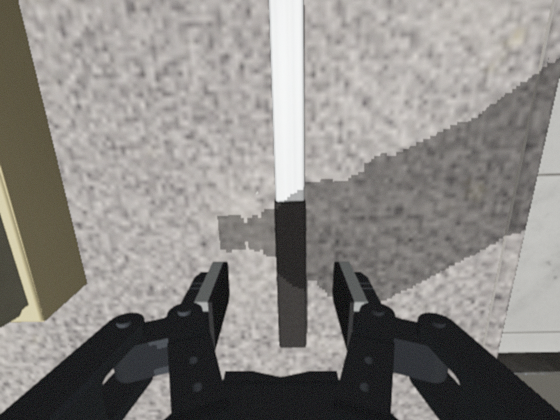

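```bash
python3 -m jog '[[[0.5,-4,9,-15,0,0,1.2],[0.5,-2,7,-15,0,0.3,0.3],[0.5,0,0,-12,0,0,0],[0.5,0,0,0,0,0,0]]]'; python3 - <<'E'
from h import *
st=env.get_state(); M=R.from_quat(st["tcp_rot"]).as_matrix(); print(st["tool_pos"],M.round(3))
E
```

```text
time: 6.42
tool_pos: [0.481, 0.3857, 0.0227]
tcp_rot: [-0.705, 0.709, -0.003, 0.006]
contact_force: [-0.6, -0.5, -1.1]
finger_gap: 0.0424
[0.4809801  0.38569448 0.02270101] [[-0.006 -1.     0.014]
 [-1.     0.006  0.004]
 [-0.004 -0.013 -1.   ]]
```

```bash
python3 -m jog '[[[0.5,-6,-1,-9,0,0.8,0.3],[0.5,-3,-1,-6,0,0.4,0],[0.5,0,0,0,0,0,0],[0.5,0,0,0,0,0,0]]]'; python3 - <<'E'
from h import *
st=env.get_state(); M=R.from_quat(st["tcp_rot"]).as_matrix(); print(st["tool_pos"],M.round(3))
E
```

```text
time: 6.75
tool_pos: [0.4736, 0.3841, 0.009]
tcp_rot: [-0.707, 0.708, 0.004, 0.0]
contact_force: [0.4, 1.1, -0.7]
finger_gap: 0.0427
[0.47357598 0.38408285 0.00902871] [[-0.001 -1.    -0.006]
 [-1.     0.001  0.006]
 [-0.006  0.006 -1.   ]]
```

Now down the last few mm and close.

```bash
python3 -m jog '[[[0.5,2,-1,-7,0,-0.3,0],[0.7,0,0,-2,0,0,0],[1,0,0,0,0,0,0],[1,0,0,0,0,0,0],[1,0,0,0,0,0,0],[1,0,0,0,0,0,0]]]' 100; python3 - <<'E'
from h import *
st=env.get_state(); M=R.from_quat(st["tcp_rot"]).as_matrix(); print(st["tool_pos"],M.round(3))
im,d=vision.get_image("wrist"); cv2.imwrite("pics/w4.png",im)
E
```

```text
time: 7.25
tool_pos: [0.4765, 0.3834, 0.0008]
tcp_rot: [-0.706, 0.708, 0.002, 0.003]
contact_force: [0.4, -0.1, -0.5]
finger_gap: 0.0172
[0.47652195 0.38338833 0.00079602] [[-0.002 -1.     0.002]
 [-1.     0.002  0.008]
 [-0.008 -0.001 -1.   ]]
```

View pics/w4.png

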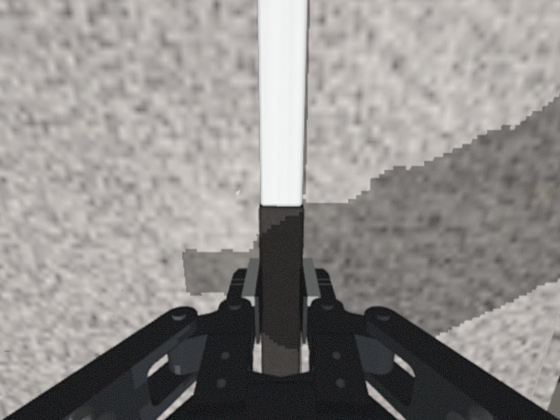

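```bash
cat > plan.py <<'E'
from h import *
import sys, json, os
CFG=dict(c=[0.5182,-0.2253],yaw=6.75,zoff=0.0,D=220.0,zu=1.0)  # D tip->grasp, zu: underside beyond TCP (mm)
if os.path.exists("cfg.json"): CFG.update(json.load(open("cfg.json")))
def target(s,X,o,lat=0):
    "slope deg, tip(top face) X in frame mm, normal gap above ridge mm -> TCP pos (m), rot matrix"
    s=np.radians(s); n=np.array([-np.sin(s),np.cos(s)]); t=np.array([np.cos(s),np.sin(s)])
    c=np.array([140,38])+(6+o)*n
    L=(c[0]+14*n[0]-X)/t[0]
    tip=c-L*t                      # underside plane at tip
    tipt=tip+14*n
    tcp=tip+CFG["D"]*t+CFG["zu"]*n
    y=np.radians(CFG["yaw"]); xf=np.array([-np.sin(y),np.cos(y),0]); yf=np.array([-np.cos(y),-np.sin(y),0]); z=np.array([0,0,1.])
    P=np.r_[CFG["c"],0]+xf*tcp[0]/1000+yf*lat/1000+z*(tcp[1]/1000+CFG["zoff"])
    xt=-(t[0]*xf+t[1]*z); zt=-(n[0]*xf+n[1]*z); yt=np.cross(zt,xt)
    edge=tipt[1]+(85-X)*np.tan(s)
    return P,np.c_[xt,yt,zt],L,tipt[1],edge
def delta(s,X,o,lat=0):
    st=env.get_state(); P,M,L,tz,e=target(s,X,o,lat); M0=R.from_quat(st["tcp_rot"])
    rv=(R.from_matrix(M)*M0.inv()).as_rotvec(degrees=True)
    A=M0.as_matrix(); y=np.radians(CFG["yaw"]); xf=np.array([-np.sin(y),np.cos(y),0])
    print(f"s{s} X{X} o{o}: tgt",(P*1000).round(1),"L %.1f tipz %.1f top@edge %.1f"%(L,tz,e))
    print("  now",(st["tool_pos"]*1000).round(1),"slope %.2f"%np.degrees(-np.arcsin(A[2,0])),"yaw %.2f"%np.degrees(np.arctan2(A[1,0],A[0,0])),"F",st["contact_force"].round(1),"gap",round(st["finger_gap"],4),"t",round(st["time"],2))
    print("  d mm",((P-st["tool_pos"])*1000).round(1),"rot",rv.round(2))
if __name__=="__main__":
    a=[float(x) for x in sys.argv[1:]]
    delta(*a)
E
python3 plan.py 28 65 0;python3 plan.py 30 65 3;python3 plan.py 31 65 4;python3 plan.py 31 150 8; python3 plan.py 21 65 0; python3 plan.py 5 65 0; 
python3 -m jog '[[[1,0,0,10,0,0,0],[1,0,0,25,0,0,0],[1,0,0,30,0,0,0],[1,0,0,30,0,0,0],[1,0,0,20,0,0,0],[1,0,0,0,0,0,0]]]'
python3 plan.py 31 170 10
python3 - <<'E'
from h import *
im,d=vision.get_image("wrist"); cv2.imwrite("pics/w5.png",im)
E
```

```text
s28.0 X65.0 o0.0: tgt [487.   38.2 112.6] L 74.3 tipz 20.8 top@edge 31.4
  now [476.5 383.4   0.8] slope 0.45 yaw -90.13 F [-0.3  0.2  0.7] gap 0.0172 t 7.3
  d mm [  10.5 -345.2  111.8] rot [27.52  1.67  6.77]
s30.0 X65.0 o3.0: tgt [487.4  34.9 120. ] L 73.3 tipz 21.3 top@edge 32.8
  now [476.5 383.4   0.8] slope 0.45 yaw -90.13 F [-0.3  0.2  0.7] gap 0.0172 t 7.3
  d mm [  10.9 -348.5  119.2] rot [29.52  1.79  6.75]
s31.0 X65.0 o4.0: tgt [487.6  33.2 123.1] L 73.1 tipz 20.9 top@edge 33.0
  now [476.5 383.4   0.8] slope 0.45 yaw -90.13 F [-0.3  0.2  0.7] gap 0.0172 t 7.3
  d mm [  11.1 -350.2  122.3] rot [30.52  1.85  6.74]
s31.0 X150.0 o8.0: tgt [477.6 117.6 178.8] L -28.5 tipz 76.7 top@edge 37.6
  now [476.5 383.4   0.8] slope 0.45 yaw -90.13 F [-0.3  0.2  0.7] gap 0.0172 t 7.3
  d mm [   1.1 -265.8  178.1] rot [30.52  1.85  6.74]
s21.0 X65.0 o0.0: tgt [485.9  47.8  97.3] L 72.7 tipz 30.6 top@edge 38.3
  now [476.5 383.4   0.8] slope 0.45 yaw -90.13 F [-0.3  0.2  0.7] gap 0.0172 t 7.3
  d mm [   9.4 -335.5   96.6] rot [20.53  1.27  6.82]
s5.0 X65.0 o0.0: tgt [484.7  58.   57.7] L 73.5 tipz 51.5 top@edge 53.3
  now [476.5 383.4   0.8] slope 0.45 yaw -90.13 F [-0.3  0.2  0.7] gap 0.0172 t 7.3
  d mm [   8.2 -325.4   57. ] rot [4.54 0.35 6.88]
time: 7.8
tool_pos: [0.4707, 0.3809, 0.1168]
tcp_rot: [-0.707, 0.708, 0.005, -0.002]
contact_force: [0.7, 1.7, -3.9]
finger_gap: 0.0171
s31.0 X170.0 o10.0: tgt [475.3 137.4 193.2] L -53.0 tipz 91.0 top@edge 40.0
  now [470.7 380.9 116.8] slope 0.26 yaw -90.08 F [ 0.7  1.7 -3.9] gap 0.0171 t 7.8
  d mm [   4.6 -243.5   76.4] rot [30.74  1.24  6.51]
```

View pics/w5.png

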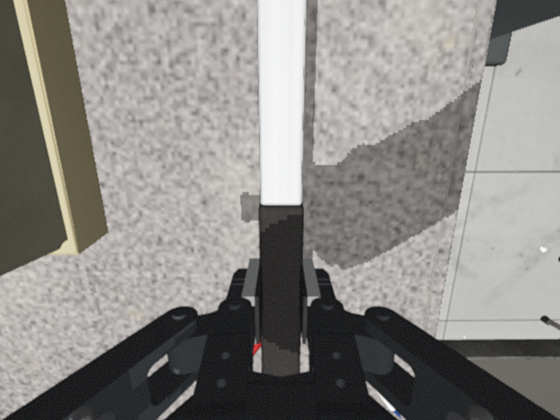

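```bash
python3 -m jog '[[[1,0.5,-20,14,3.8,0.15,0.8],[1,0.5,-30,12,3.8,0.15,0.8],[1,0.5,-30,10,3.8,0.15,0.8],[1,0.5,-30,9,3.8,0.15,0.8],[1,0.5,-30,8,3.8,0.15,0.8],[1,0.5,-30,8,3.8,0.15,0.8],[1,0.5,-30,6,3.8,0.15,0.8],[1,0.5,-25,5,3,0.15,0.6],[1,0,-10,2,1,0,0],[1,0,0,0,0,0,0]]]'
python3 plan.py 31 170 10
python3 - <<'E'
from h import *
st=env.get_state(); KV=cam("wrist",st)
im,d=vision.get_image("wrist"); cv2.imwrite("pics/w6.png",im); np.save("pics/w6.npy",d)
for q in ["slab_edge","fulcrum_ridge","bar_tip"]:
  for r in spotter.spot_point("wrist",q)[:2]: print(q,r["pixel"],r["score"],onz(KV,r["pixel"],dict(slab_edge=.038,fulcrum_ridge=.044,bar_tip=.091)[q]))
E
```

```text
time: 8.68
tool_pos: [0.4628, 0.1377, 0.1751]
tcp_rot: [0.721, -0.635, -0.209, -0.18]
contact_force: [-0.4, 0.3, -3.0]
finger_gap: 0.0171
s31.0 X170.0 o10.0: tgt [475.3 137.4 193.2] L -53.0 tipz 91.0 top@edge 40.0
  now [462.8 137.7 175.1] slope 32.03 yaw -82.88 F [-0.4  0.3 -3. ] gap 0.0171 t 8.68
  d mm [12.5 -0.2 18.1] rot [-0.98 -0.45 -0.57]
```

View pics/w6.png

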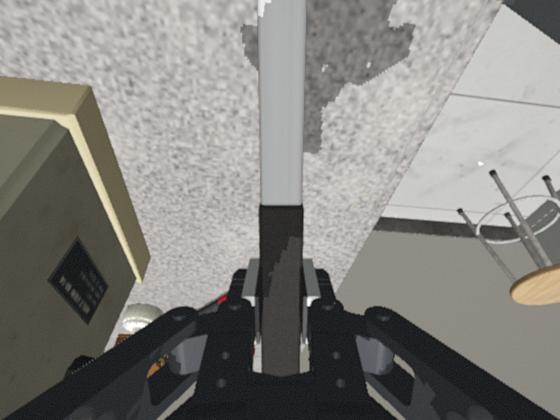

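```bash
python3 -m jog '[[[1,8,0,12,-0.5,-0.3,-0.3],[1,5,0,7,-0.4,-0.2,-0.2],[1,0,0,0,0,0,0]]]'
python3 plan.py 31 170 10
python3 - <<'E'
from h import *
for c in ["top","scene"]:
    im,d=vision.get_image(c); np.save(f"pics/{c}7.npy",d)
    s=im[130:280,180:330] if c=="top" else im[150:300,180:380]
    cv2.imwrite(f"pics/{c}7.png",cv2.resize(s,None,fx=4,fy=4,interpolation=cv2.INTER_CUBIC))
E
```

```text
time: 9.13
tool_pos: [0.4748, 0.145, 0.1962]
tcp_rot: [0.724, -0.636, -0.201, -0.177]
contact_force: [0.8, 0.4, -3.1]
finger_gap: 0.0171
s31.0 X170.0 o10.0: tgt [475.3 137.4 193.2] L -53.0 tipz 91.0 top@edge 40.0
  now [474.8 145.  196.2] slope 31.05 yaw -82.51 F [ 0.8  0.4 -3.1] gap 0.0171 t 9.13
  d mm [ 0.4 -7.5 -3. ] rot [-0.06  0.1  -0.68]
```

View pics/top7.png

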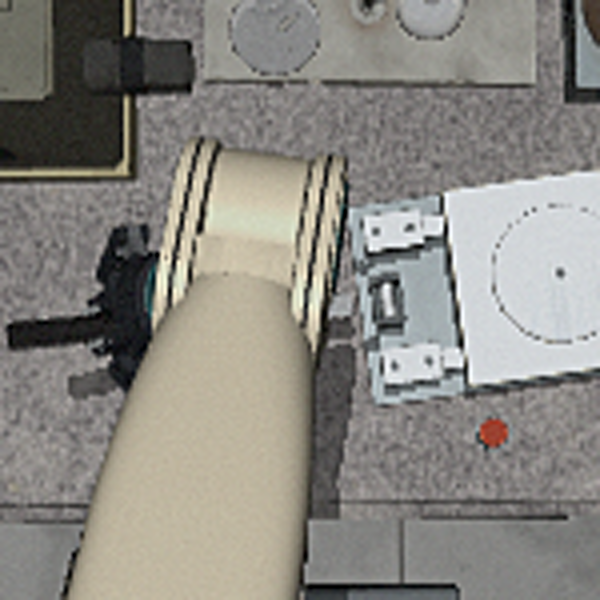

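View pics/scene7.png

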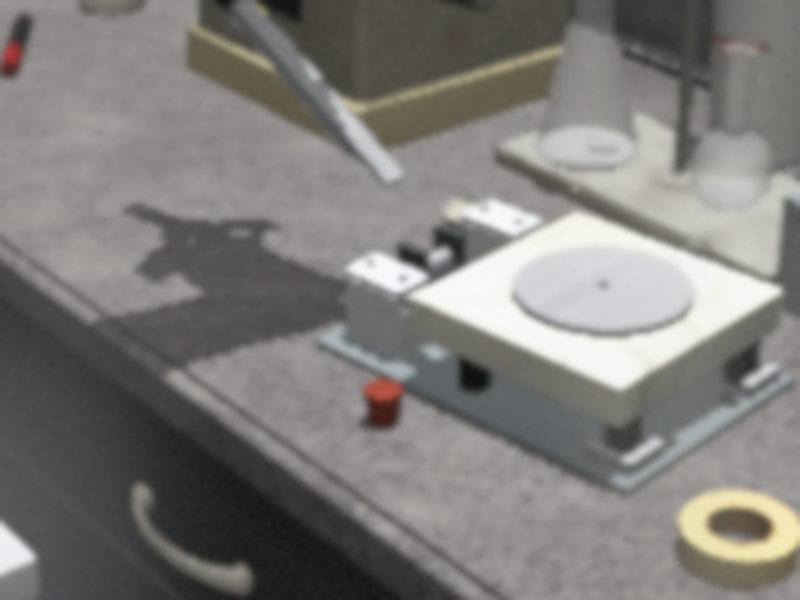

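```bash
python3 - <<'E'
from h import *
from plan import CFG
st=env.get_state(); KV=cam("scene"); d=np.load("pics/scene7.npy"); P=cloud(KV,d); v,u=np.mgrid[:420,:560]
m=(d>0)&(u>270)&(u<385)&(v>195)&(v<260)&(P[...,2]>.062)&(P[...,2]<.0705); c=P[m]; print(m.sum(),cv2.minAreaRect((c[:,:2]*1000).astype(np.float32)),np.median(c[:,2]))
print("bench",np.median(P[(u>200)&(u<255)&(v>240)&(v<250)][:,2]))
M=R.from_quat(st["tcp_rot"]).as_matrix(); T=st["tool_pos"]
tip=T+M@np.array([.22,0,-.013]); print("tip pred",tip*1000,proj(KV,tip))
for s in (-9,9): print(proj(KV,T+M@np.array([.22,s/1000,-.013])))
# bar points in depth
b=(d>0)&(u>235)&(u<285)&(v>148)&(v<197); Q=(P-T)@M
bb=b&(abs(Q[...,2]+.013)<.008)&(abs(Q[...,1])<.03)&(Q[...,0]>.08)&(Q[...,0]<.25); q=Q[bb]*1000
print(bb.sum(),q.min(0),q.max(0),np.median(q,0)); A=np.c_[q[:,0],np.ones(len(q))]; print(np.linalg.lstsq(A,q[:,1:],rcond=None)[0])
y=np.radians(CFG["yaw"]); 
for X,Y,Z,n in [(85,85,68,"front y+ top"),(85,-85,68,"front y- top"),(-85,85,68,"back y+"),(140,0,44,"ridge")]:
    p=np.array([CFG["c"][0]-np.sin(y)*X/1000-np.cos(y)*Y/1000,CFG["c"][1]+np.cos(y)*X/1000-np.sin(y)*Y/1000,Z/1000]); px=proj(KV,p)[0]; print(n,px,"zoom",(px-[180,150])*4)
E
```

```text
1474 ((558.5098266601562, -218.9052734375), (247.3230438232422, 172.4244384765625), 6.837939739227295) 0.06626853365076724
bench -0.0039177277889846564
tip pred [499.16951285 -48.7845786   92.81277003] [[278.77739602 194.03872035]]
[[281.03898895 193.05549238]]
[[276.49569355 195.03069096]]
292 [ 81.247085   -12.26573591 -17.08481763] [222.28550544  12.72361375  -5.15593886] [151.05289749   2.40615057 -11.88365981]
[[-7.81372067e-03  1.38003112e-04]
 [ 3.05564050e+00 -1.16732105e+01]]
front y+ top [280.81914154 223.7324208 ] zoom [403.27656618 294.92968321]
front y- top [323.88890491 202.94085202] zoom [575.55561962 211.76340809]
back y+ [333.57486396 247.86546545] zoom [614.29945583 391.46186181]
ridge [288.13665178 214.42980223] zoom [432.54660711 257.71920893]
```

```bash
python3 - <<'E'
from h import *
from plan import CFG
st=env.get_state(); KV=cam("scene"); im,_=vision.get_image("scene")
x0,y0,f=230,160,8
M=R.from_quat(st["tcp_rot"]).as_matrix(); T=st["tool_pos"]
z=cv2.resize(im[y0:y0+75,x0:x0+100],None,fx=f,fy=f,interpolation=cv2.INTER_CUBIC)
def pt(p,c): 
    q=((proj(KV,p)[0]-[x0,y0]+.5)*f).astype(int); cv2.circle(z,tuple(int(i) for i in q),3,c,-1)
for s in (-9,9): pt(T+M@np.array([.22,s/1000,-.013]),(0,0,255)); pt(T+M@np.array([.15,s/1000,-.013]),(0,0,255))
y=np.radians(CFG["yaw"])
F=lambda X,Y,Z: np.array([CFG["c"][0]-np.sin(y)*X/1000-np.cos(y)*Y/1000,CFG["c"][1]+np.cos(y)*X/1000-np.sin(y)*Y/1000,Z/1000])
for X,Y,Z in [(85,85,68),(85,-85,68),(85,0,68),(140,15,44),(140,-15,44),(155,73.5,58),(155,42.5,58),(105,42.5,58),(105,-42.5,58),(155,-42.5,58),(127,22,58),(153,22,58)]: pt(F(X,Y,Z),(0,200,0))
cv2.imwrite("pics/s8.png",z)
E
```

View pics/s8.png

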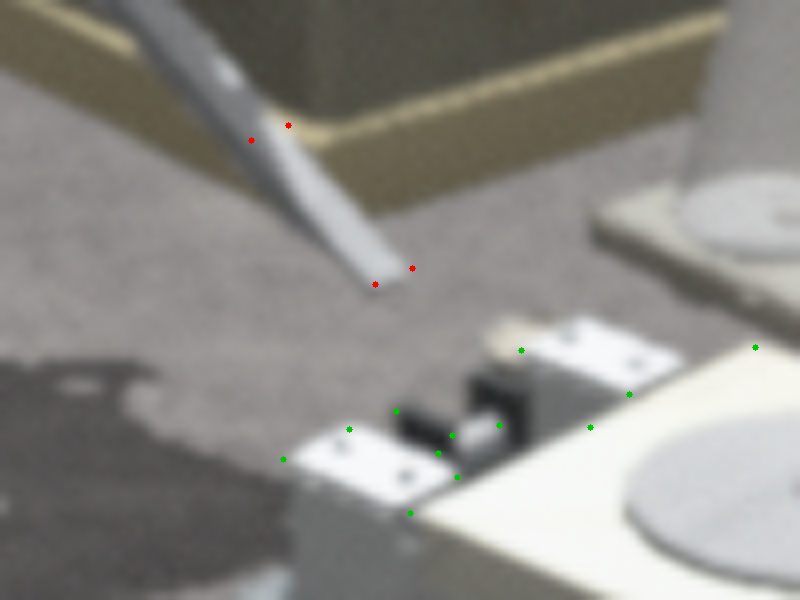

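```bash
python3 -m jog '[[[1,1.5,-15,-7,0,0,-0.4],[1,2,-16,-10,0,0,-0.3],[1,0,0,0,0,0,0]]]'
python3 plan.py 31 140 6; python3 plan.py 31 100 4;python3 plan.py 31 63 4
```

```text
time: 9.53
tool_pos: [0.4764, 0.1143, 0.1777]
tcp_rot: [0.721, -0.639, -0.2, -0.177]
contact_force: [0.2, 0.5, -3.8]
finger_gap: 0.0172
s31.0 X140.0 o6.0: tgt [478.8 107.6 170.5] L -15.6 tipz 68.3 top@edge 35.3
  now [476.4 114.3 177.7] slope 31.02 yaw -83.04 F [ 0.2  0.5 -3.8] gap 0.0172 t 9.53
  d mm [ 2.4 -6.6 -7.2] rot [-0.02  0.02 -0.19]
s31.0 X100.0 o4.0: tgt [483.5  67.9 144.1] L 32.2 tipz 42.0 top@edge 33.0
  now [476.4 114.3 177.7] slope 31.02 yaw -83.04 F [ 0.2  0.5 -3.8] gap 0.0172 t 9.53
  d mm [  7.1 -46.3 -33.6] rot [-0.02  0.02 -0.19]
s31.0 X63.0 o4.0: tgt [487.8  31.2 121.9] L 75.4 tipz 19.7 top@edge 33.0
  now [476.4 114.3 177.7] slope 31.02 yaw -83.04 F [ 0.2  0.5 -3.8] gap 0.0172 t 9.53
  d mm [ 11.4 -83.1 -55.8] rot [-0.02  0.02 -0.19]
```

```bash
python3 -m jog '[[[1,3,-9,-8,0,0,-0.1],[1,1.5,-12,-8,0,0,-0.1],[1,1.5,-12,-8,0,0,0],[1,1,-10,-7,0,0,0],[1,0,0,0,0,0,0]]]'
python3 plan.py 31 100 4;python3 plan.py 31 63 4; python3 - <<'E'
from h import *
im,_=vision.get_image("scene")
cv2.imwrite("pics/s9.png",cv2.resize(im[160:235,230:330],None,fx=8,fy=8,interpolation=cv2.INTER_CUBIC))
E
```

```text
time: 9.95
tool_pos: [0.4835, 0.0685, 0.1438]
tcp_rot: [0.721, -0.64, -0.2, -0.178]
contact_force: [-0.0, 0.1, -3.8]
finger_gap: 0.0172
s31.0 X100.0 o4.0: tgt [483.5  67.9 144.1] L 32.2 tipz 42.0 top@edge 33.0
  now [483.5  68.5 143.8] slope 31.02 yaw -83.16 F [-0.   0.1 -3.8] gap 0.0172 t 9.95
  d mm [ 0.  -0.6  0.4] rot [-0.03  0.03 -0.08]
s31.0 X63.0 o4.0: tgt [487.8  31.2 121.9] L 75.4 tipz 19.7 top@edge 33.0
  now [483.5  68.5 143.8] slope 31.02 yaw -83.16 F [-0.   0.1 -3.8] gap 0.0172 t 9.95
  d mm [  4.4 -37.3 -21.9] rot [-0.03  0.03 -0.08]
```

View pics/s9.png

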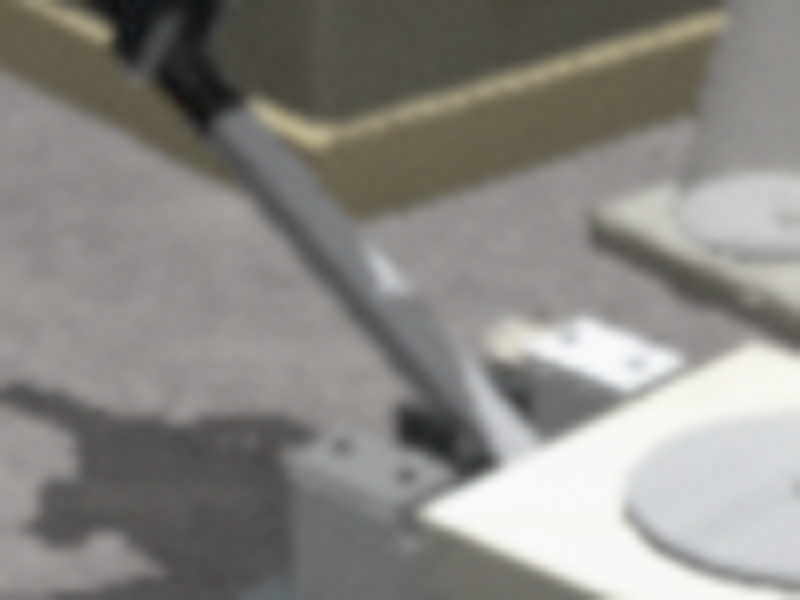

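```bash
python3 -m jog '[[[1,1,-8,-5,0,0,0],[1,1,-10,-6,0,0,0],[1,1.2,-10,-6,0,0,0],[1,1,-8.5,-4.5,0,0,0],[1,0,0,0,0,0,0]]]'
python3 plan.py 31 63 4; python3 plan.py 26 63 0; python3 plan.py 21 63 0;  python3 plan.py 12 63 0;python3 plan.py 5 63 0; python3 plan.py 3 63 0
```

```text
time: 10.42
tool_pos: [0.4885, 0.0297, 0.1214]
tcp_rot: [0.721, -0.639, -0.2, -0.179]
contact_force: [-0.7, -1.0, -2.9]
finger_gap: 0.0173
s31.0 X63.0 o4.0: tgt [487.8  31.2 121.9] L 75.4 tipz 19.7 top@edge 33.0
  now [488.5  29.7 121.4] slope 31.07 yaw -83.01 F [-0.7 -1.  -2.9] gap 0.0173 t 10.42
  d mm [-0.7  1.5  0.5] rot [-0.08  0.14 -0.15]
s26.0 X63.0 o0.0: tgt [486.9  39.3 107.5] L 75.9 tipz 22.7 top@edge 33.4
  now [488.5  29.7 121.4] slope 31.07 yaw -83.01 F [-0.7 -1.  -2.9] gap 0.0173 t 10.42
  d mm [ -1.6   9.6 -14. ] rot [-5.05 -0.45 -0.15]
s21.0 X63.0 o0.0: tgt [486.1  45.9  96.6] L 74.8 tipz 29.9 top@edge 38.3
  now [488.5  29.7 121.4] slope 31.07 yaw -83.01 F [-0.7 -1.  -2.9] gap 0.0173 t 10.42
  d mm [ -2.4  16.2 -24.9] rot [-10.01  -1.05  -0.16]
s12.0 X63.0 o0.0: tgt [485.2  53.6  75.1] L 74.5 tipz 42.1 top@edge 46.8
  now [488.5  29.7 121.4] slope 31.07 yaw -83.01 F [-0.7 -1.  -2.9] gap 0.0173 t 10.42
  d mm [ -3.3  24.  -46.3] rot [-18.95  -2.12  -0.17]
s5.0 X63.0 o0.0: tgt [484.9  56.   57.6] L 75.5 tipz 51.3 top@edge 53.3
  now [488.5  29.7 121.4] slope 31.07 yaw -83.01 F [-0.7 -1.  -2.9] gap 0.0173 t 10.42
  d mm [ -3.6  26.4 -63.9] rot [-25.9   -2.95  -0.18]
s3.0 X63.0 o0.0: tgt [484.9  56.1  52.5] L 76.1 tipz 54.0 top@edge 55.1
  now [488.5  29.7 121.4] slope 31.07 yaw -83.01 F [-0.7 -1.  -2.9] gap 0.0173 t 10.42
  d mm [ -3.6  26.5 -68.9] rot [-27.89  -3.19  -0.18]
```

```bash
python3 -m jog '[[[1,-0.5,3,-4.5,-1.8,-0.1,0],[1,-0.5,3.3,-5,-1.8,-0.2,0],[1,-0.4,3.3,-4.5,-1.5,-0.1,0],[1,0,0,0,0,0,0]]]'
python3 plan.py 26 63 0; python3 plan.py 21 63 0
```

```text
time: 10.75
tool_pos: [0.488, 0.0373, 0.1063]
tcp_rot: [0.728, -0.648, -0.168, -0.148]
contact_force: [-0.5, 0.0, -2.3]
finger_gap: 0.0169
s26.0 X63.0 o0.0: tgt [486.9  39.3 107.5] L 75.9 tipz 22.7 top@edge 33.4
  now [488.   37.3 106.3] slope 25.87 yaw -83.44 F [-0.5  0.  -2.3] gap 0.0169 t 10.75
  d mm [-1.1  2.   1.1] rot [ 0.14 -0.1   0.13]
s21.0 X63.0 o0.0: tgt [486.1  45.9  96.6] L 74.8 tipz 29.9 top@edge 38.3
  now [488.   37.3 106.3] slope 25.87 yaw -83.44 F [-0.5  0.  -2.3] gap 0.0169 t 10.75
  d mm [-1.8  8.5 -9.7] rot [-4.82 -0.68  0.14]
```

```bash
python3 -m jog '[[[1,-0.6,3,-4,-1.8,-0.2,0],[1,-0.6,3,-4,-1.8,-0.2,0],[1,-0.6,2.5,-3,-1.4,-0.2,0],[1,0,0,0,0,0,0]]]'
python3 plan.py 21 63 0; python3 plan.py 15 63 0
```

```text
time: 11.08
tool_pos: [0.4862, 0.046, 0.0954]
tcp_rot: [0.734, -0.654, -0.135, -0.12]
contact_force: [-1.2, 0.5, -4.2]
finger_gap: 0.0172
s21.0 X63.0 o0.0: tgt [486.1  45.9  96.6] L 74.8 tipz 29.9 top@edge 38.3
  now [486.2  46.   95.4] slope 20.83 yaw -83.44 F [-1.2  0.5 -4.2] gap 0.0172 t 11.08
  d mm [-0.1 -0.1  1.1] rot [ 0.18 -0.07  0.16]
s15.0 X63.0 o0.0: tgt [485.4  51.6  82.5] L 74.4 tipz 38.1 top@edge 44.0
  now [486.2  46.   95.4] slope 20.83 yaw -83.44 F [-1.2  0.5 -4.2] gap 0.0172 t 11.08
  d mm [ -0.8   5.6 -13. ] rot [-5.78 -0.76  0.17]
```

```bash
python3 -m jog '[[[1,-0.2,2,-4.5,-1.9,-0.25,0],[1,-0.3,1.8,-4.5,-1.9,-0.25,0],[1,-0.3,1.8,-4.5,-1.9,-0.25,0.1],[1,0,0,0,0,0,0]]]'
python3 plan.py 15 63 0; python3 plan.py 10 63 0
```

```text
time: 11.42
tool_pos: [0.4863, 0.05, 0.083]
tcp_rot: [0.74, -0.66, -0.097, -0.087]
contact_force: [-0.7, -3.0, -4.0]
finger_gap: 0.0171
s15.0 X63.0 o0.0: tgt [485.4  51.6  82.5] L 74.4 tipz 38.1 top@edge 44.0
  now [486.3  50.   83. ] slope 14.92 yaw -83.43 F [-0.7 -3.  -4. ] gap 0.0171 t 11.42
  d mm [-0.9  1.6 -0.5] rot [0.08 0.03 0.19]
s10.0 X63.0 o0.0: tgt [485.1  54.7  70.1] L 74.7 tipz 44.7 top@edge 48.6
  now [486.3  50.   83. ] slope 14.92 yaw -83.43 F [-0.7 -3.  -4. ] gap 0.0171 t 11.42
  d mm [ -1.3   4.7 -12.9] rot [-4.89 -0.55  0.19]
```

```bash
python3 - <<'E'
from h import *
im,_=vision.get_image("scene")
cv2.imwrite("pics/s10.png",cv2.resize(im[160:260,230:363],None,fx=6,fy=6,interpolation=cv2.INTER_CUBIC))
im,_=vision.get_image("wrist"); cv2.imwrite("pics/w10.png",im)
E
```

```text
(no output)
```

View pics/s10.png

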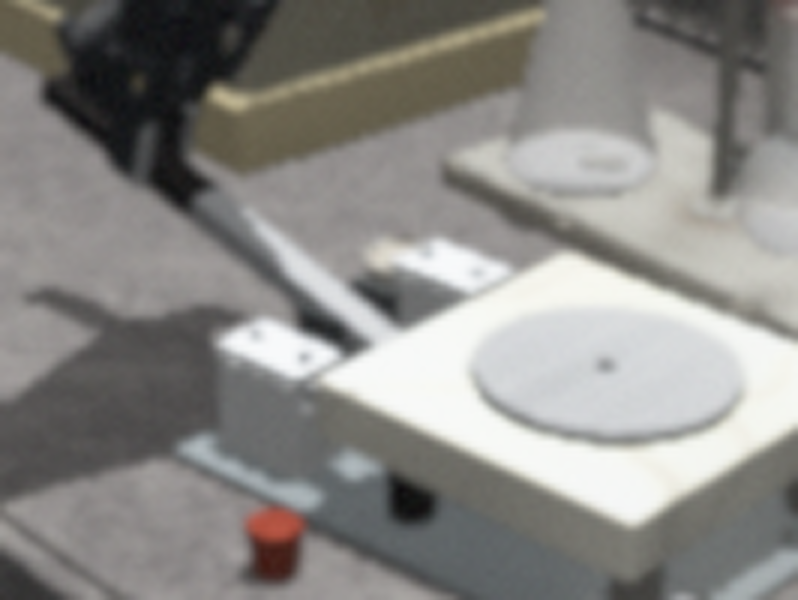

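View pics/w10.png

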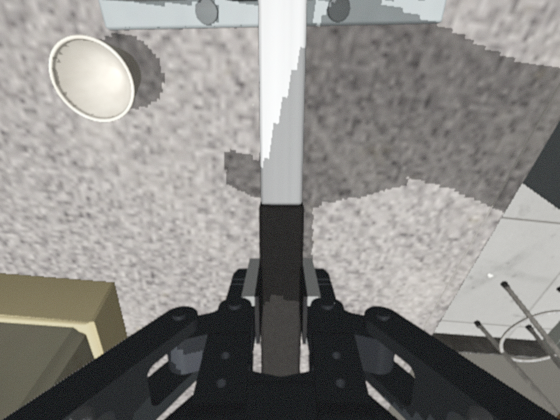

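```bash
cat > slab.py <<'E'
from h import *
from plan import CFG
im,d=vision.get_image("scene"); KV=cam("scene"); y=np.radians(CFG["yaw"])
def fit(d):
    P=cloud(KV,d); q=P[...,:2]-CFG["c"]; X=-np.sin(y)*q[...,0]+np.cos(y)*q[...,1]; Y=-np.cos(y)*q[...,0]-np.sin(y)*q[...,1]
    m=(d>0)&(abs(X)<.075)&(abs(Y)<.075)&(np.hypot(X,Y)>.066)&(P[...,2]>.055)&(P[...,2]<.1)
    A=np.c_[X[m],np.ones(m.sum())]; a=np.linalg.lstsq(A,P[...,2][m],rcond=None)[0]; return a
a0=fit(np.load("pics/scene7.npy")); a=fit(d)
print("tilt deg",np.degrees(a[0]-a0[0]),"edge rise mm",1000*((a-a0)@[.085,1]),"back",1000*((a-a0)@[-.072,1]))
E
python3 slab.py
```

```text
tilt deg 0.9452475608094317 edge rise mm 2.756072270228188 back 0.16593616756471383
```

```bash
python3 -m jog '[[[1,-0.3,2,-4.5,-1.8,-0.2,0],[1,-0.4,1.8,-4.5,-1.8,-0.2,0.1],[1,-0.4,1.3,-4.5,-1.8,-0.2,0.1],[1,0,0,0,0,0,0]]]'
python3 plan.py 10 63 0; python3 plan.py 5 63 0; python3 slab.py
```

```text
time: 11.9
tool_pos: [0.4866, 0.0529, 0.0711]
tcp_rot: [0.743, -0.664, -0.063, -0.056]
contact_force: [-1.2, -2.3, -2.5]
finger_gap: 0.0175
s10.0 X63.0 o0.0: tgt [485.1  54.7  70.1] L 74.7 tipz 44.7 top@edge 48.6
  now [486.6  52.9  71.1] slope 9.72 yaw -83.63 F [-1.2 -2.3 -2.5] gap 0.0175 t 11.9
  d mm [-1.5  1.7 -0.9] rot [0.28 0.01 0.37]
s5.0 X63.0 o0.0: tgt [484.9  56.   57.6] L 75.5 tipz 51.3 top@edge 53.3
  now [486.6  52.9  71.1] slope 9.72 yaw -83.63 F [-1.2 -2.3 -2.5] gap 0.0175 t 11.9
  d mm [ -1.7   3.1 -13.5] rot [-4.69 -0.56  0.37]
tilt deg 2.799299449417232 edge rise mm 7.891616054652488 back 0.221068288422048
```

```bash
python3 -m jog '[[[1,-0.5,1.3,-4.5,-1.7,-0.2,0.1],[1,-0.5,1.2,-4.5,-1.7,-0.2,0.1],[1,-0.5,1,-4.5,-1.7,-0.2,0.1],[1,0,0,0,0,0,0]]]'
python3 plan.py 5 63 0; python3 plan.py 1 63 0; python3 slab.py
```

```text
time: 12.28
tool_pos: [0.4866, 0.0547, 0.0596]
tcp_rot: [0.745, -0.666, -0.031, -0.028]
contact_force: [-0.6, -3.0, -1.3]
finger_gap: 0.0171
s5.0 X63.0 o0.0: tgt [484.9  56.   57.6] L 75.5 tipz 51.3 top@edge 53.3
  now [486.6  54.7  59.6] slope 4.84 yaw -83.63 F [-0.6 -3.  -1.3] gap 0.0171 t 12.28
  d mm [-1.7  1.3 -2. ] rot [0.16 0.03 0.38]
s1.0 X63.0 o0.0: tgt [484.9  55.9  47.5] L 76.7 tipz 56.7 top@edge 57.0
  now [486.6  54.7  59.6] slope 4.84 yaw -83.63 F [-0.6 -3.  -1.3] gap 0.0171 t 12.28
  d mm [ -1.7   1.2 -12.1] rot [-3.81 -0.43  0.38]
tilt deg 4.348672344881566 edge rise mm 12.745195864663787 back 0.8291077348126915
```

```bash
python3 -m jog '[[[1,-0.5,0.5,-4.8,-1.6,-0.2,0.1],[1,-0.5,0.3,-4.8,-1.6,-0.2,0.1],[1,-0.5,0.2,-4.8,-1.6,-0.2,0.1],[1,0,0,0,0,0,0],[1,0,0,0,0,0,0]]]'
python3 plan.py 0 63 0; python3 slab.py;  python3 - <<'E'
from h import *
im,_=vision.get_image("scene")
cv2.imwrite("pics/s11.png",cv2.resize(im[160:260,230:363],None,fx=6,fy=6,interpolation=cv2.INTER_CUBIC))
E
```

```text
time: 12.75
tool_pos: [0.4868, 0.0556, 0.0485]
tcp_rot: [0.745, -0.667, -0.002, -0.003]
contact_force: [-2.4, -2.7, 2.6]
finger_gap: 0.0173
s0.0 X63.0 o0.0: tgt [484.9  55.7  45. ] L 77.0 tipz 58.0 top@edge 58.0
  now [486.8  55.6  48.5] slope 0.39 yaw -83.60 F [-2.4 -2.7  2.6] gap 0.0173 t 12.75
  d mm [-1.9  0.1 -3.5] rot [-0.41  0.1   0.35]
tilt deg 6.7475287415637615 edge rise mm 19.555951735698507 back 1.0665966483202667
```

View pics/s11.png

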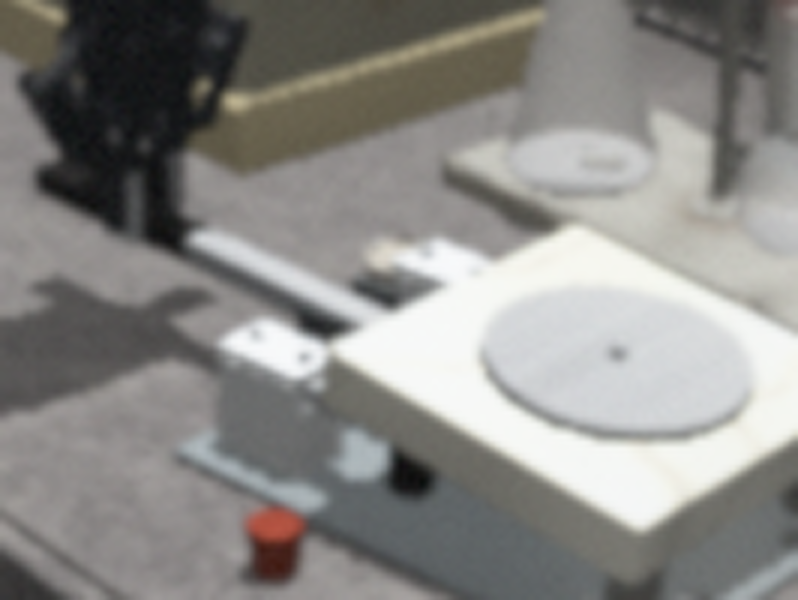

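```bash
python3 -m jog '[[[1,-0.8,0,-4.5,-1.5,-0.2,0.1],[1,0,0,0,0,0,0],[1,0,0,0,0,0,0],[1,0,0,0,0,0,0],[1,0,0,0,0,0,0]]]'
python3 plan.py -1 63 0; python3 slab.py
python3 -m jog '[[[1,0,0,4.5,1.6,0.2,0],[1,0,0,4.5,1.6,0.2,0],[1,0,-0.3,4.5,1.6,0.2,0],[1,0,-0.5,4.5,1.7,0.2,0],[1,0,0,0,0,0,0]]]'
python3 plan.py 5 63 0; python3 slab.py
```

```text
time: 13.27
tool_pos: [0.4869, 0.0557, 0.0455]
tcp_rot: [0.745, -0.667, 0.007, 0.003]
contact_force: [-1.8, -2.2, 3.2]
finger_gap: 0.0171
s-1.0 X63.0 o0.0: tgt [485.   55.5  42.5] L 77.4 tipz 59.3 top@edge 59.0
  now [486.9  55.7  45.5] slope -0.80 yaw -83.62 F [-1.8 -2.2  3.2] gap 0.0171 t 13.27
  d mm [-1.9 -0.2 -2.9] rot [-0.23  0.22  0.37]
tilt deg 7.555586399854653 edge rise mm 21.87933783959633 back 1.1757698829664744
time: 13.73
tool_pos: [0.4868, 0.0556, 0.0619]
tcp_rot: [0.745, -0.665, -0.039, -0.037]
contact_force: [1.4, 0.3, -3.5]
finger_gap: 0.0172
s5.0 X63.0 o0.0: tgt [484.9  56.   57.6] L 75.5 tipz 51.3 top@edge 53.3
  now [486.8  55.6  61.9] slope 6.17 yaw -83.44 F [ 1.4  0.3 -3.5] gap 0.0172 t 13.73
  d mm [-1.9  0.4 -4.3] rot [-1.19  0.07  0.21]
tilt deg 5.45952912208023 edge rise mm 15.318740538818313 back 0.3587194089742828
```

```bash
python3 -m jog '[[[1,-0.3,-0.8,5,1.8,0.2,0],[1,-0.3,-1,5,1.8,0.2,0],[1,-0.3,-1.2,5,1.8,0.2,0],[1,-0.3,-1.5,4.5,1.8,0.2,0],[1,0,-1,3,1.5,0.2,0],[1,0,0,0,0,0,0]]]'
python3 plan.py 15 63 2; python3 slab.py;python3 plan.py 15 80 2; python3 plan.py 15 100 3; python3 plan.py 15 180 12;  python3 - <<'E'
from h import *
im,_=vision.get_image("scene")
cv2.imwrite("pics/s12.png",cv2.resize(im[160:260,230:363],None,fx=6,fy=6,interpolation=cv2.INTER_CUBIC))
E
```

```text
time: 14.28
tool_pos: [0.4844, 0.0518, 0.0809]
tcp_rot: [0.742, -0.657, -0.097, -0.088]
contact_force: [1.1, -0.0, -3.1]
finger_gap: 0.0173
s15.0 X63.0 o2.0: tgt [485.4  51.6  84.5] L 73.8 tipz 40.1 top@edge 46.0
  now [484.4  51.8  80.9] slope 15.09 yaw -83.03 F [ 1.1 -0.  -3.1] gap 0.0173 t 14.28
  d mm [ 1.1 -0.1  3.6] rot [-0.11  0.16 -0.17]
tilt deg 5.366712012533185 edge rise mm 15.169832069493415 back 0.4641453133628799
s15.0 X80.0 o2.0: tgt [483.4  68.5  89.1] L 56.2 tipz 44.7 top@edge 46.0
  now [484.1  52.   80.7] slope 15.06 yaw -83.03 F [-0.1 -0.2 -2.6] gap 0.0171 t 14.33
  d mm [-0.7 16.5  8.4] rot [-0.07  0.14 -0.18]
s15.0 X100.0 o3.0: tgt [481.1  88.4  95.5] L 35.2 tipz 51.1 top@edge 47.1
  now [484.1  52.   80.7] slope 15.06 yaw -83.03 F [-0.1 -0.2 -2.6] gap 0.0171 t 14.33
  d mm [-3.  36.4 14.8] rot [-0.07  0.14 -0.18]
s15.0 X180.0 o12.0: tgt [471.7 167.8 126.2] L -50.0 tipz 81.8 top@edge 56.4
  now [484.1  52.   80.7] slope 15.06 yaw -83.03 F [-0.1 -0.2 -2.6] gap 0.0171 t 14.33
  d mm [-12.5 115.8  45.5] rot [-0.07  0.14 -0.18]
```

View pics/s12.png

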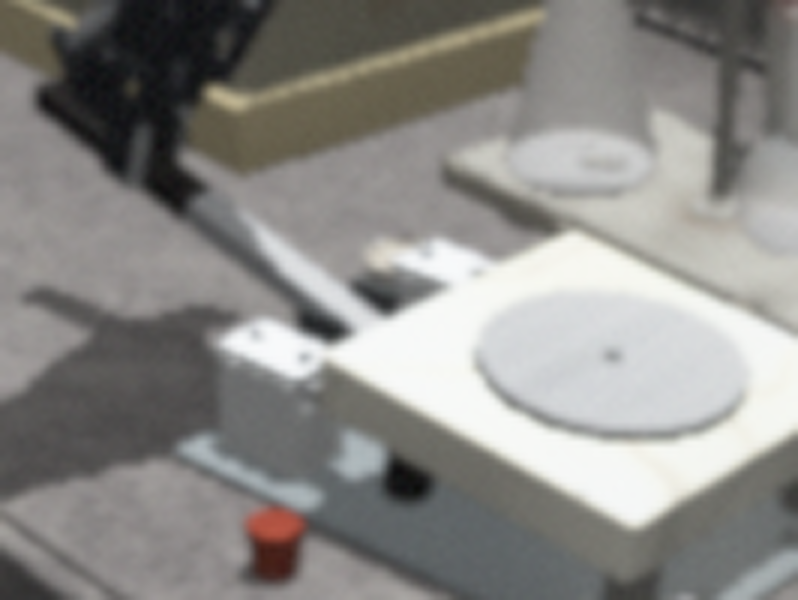

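```bash
python3 -m jog '[[[1,-0.5,8,4,0,0,0],[1,-1,10,3.5,0,0,0],[1,-1,10,3.5,0,0,0],[1,-1.2,12,4,0,0,0],[1,-1.2,12,4.5,0,0,0],[1,-1.4,14,5,0,0,0],[1,-1.4,14,6,0,0,0],[1,-1.5,16,8,0,0,0],[1,-1.5,16,10,0,0,0],[1,0,0,0,0,0,0]]]'
python3 plan.py 15 180 12; python3 slab.py
```

```text
time: 15.22
tool_pos: [0.4668, 0.18, 0.1322]
tcp_rot: [0.745, -0.654, -0.099, -0.087]
contact_force: [-0.1, 1.2, -3.1]
finger_gap: 0.0173
s15.0 X180.0 o12.0: tgt [471.7 167.8 126.2] L -50.0 tipz 81.8 top@edge 56.4
  now [466.8 180.  132.2] slope 15.19 yaw -82.63 F [-0.1  1.2 -3.1] gap 0.0173 t 15.22
  d mm [  4.8 -12.1  -5.9] rot [-0.18 -0.06 -0.63]
tilt deg 5.356630286026722 edge rise mm 15.107000345011365 back 0.42893920240709515
```

```bash
python3 -m jog '[[[1,0,20,0,-2,0,-1],[1,0,28,0,-2.2,-0.3,-1],[1,0.5,28,0,-2.2,-0.3,-1],[1,1,28,-4,-2.2,-0.2,-1],[1,1,28,-6,-2.2,-0.2,-1],[1,1,28,-6,-2.2,-0.2,-1],[1,1,20,-6,-1.5,-0.2,-0.8],[1,0,6,0,0,0,0],[1,0,0,0,0,0,0]]]'
python3 - <<'E'
from h import *
st=env.get_state(); M=R.from_quat(st["tcp_rot"]).as_matrix(); print(st["tool_pos"],M.round(3))
KV=cam("scene"); im,d=vision.get_image("scene"); cv2.imwrite("pics/s13.png",cv2.resize(im[120:260,160:350],None,fx=4,fy=4,interpolation=cv2.INTER_CUBIC))
P=cloud(KV,d); Q=(P-st["tool_pos"])@M
bb=(d>0)&(abs(Q[...,2]+.013)<.015)&(abs(Q[...,1])<.02)&(Q[...,0]>.06)&(Q[...,0]<.25); q=Q[bb]*1000
print(bb.sum(),q[:,0].max(),np.polyfit(q[:,0],q[:,2],1),np.polyfit(q[:,0],q[:,1],1))
E
```

```text
time: 16.02
tool_pos: [0.4665, 0.3734, 0.1057]
tcp_rot: [0.707, -0.707, 0.005, -0.002]
contact_force: [0.6, 0.9, -2.9]
finger_gap: 0.0174
[0.46653197 0.37338643 0.1056915 ] [[ 0.001 -1.     0.009]
 [-1.    -0.001 -0.004]
 [ 0.004 -0.009 -1.   ]]
201 225.47114307513723 [-0.00838964 -6.82080639] [-0.0054982   4.59700763]
```

View pics/s13.png

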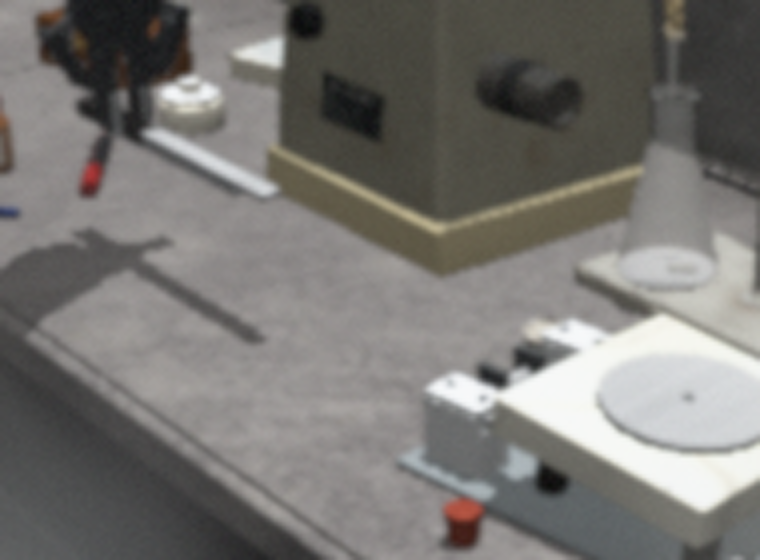

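```bash
python3 -m jog '[[[1,1,0,-25,0,0.3,0],[1,1,0,-28,0,0.2,0],[1,1,0,-25,0,0,0],[1,0,0,-14,0,0,0],[1,0,0,-3,0,0,0],[1,0,0,0,0,0,0]]]'
python3 - <<'E'
from h import *
st=env.get_state(); M=R.from_quat(st["tcp_rot"]).as_matrix(); print(st["tool_pos"],M.round(3))
E
```

```text
time: 16.57
tool_pos: [0.4705, 0.3647, 0.0099]
tcp_rot: [-0.705, 0.71, -0.002, -0.001]
contact_force: [0.4, -0.1, -3.0]
finger_gap: 0.0168
[0.47047166 0.36465126 0.0098678 ] [[-0.007 -1.     0.001]
 [-1.     0.007 -0.005]
 [ 0.005 -0.001 -1.   ]]
```

```bash
python3 -m jog '[[[1,0,0,-5,-0.3,0,0],[1,0,0,-2,0,0,0],[1,0,0,-1.5,0,0,0],[1,0,0,0,0,0,0]]]'
python3 - <<'E'
from h import *
st=env.get_state(); M=R.from_quat(st["tcp_rot"]).as_matrix(); print(st["tool_pos"],M.round(3))
E
```

```text
time: 16.9
tool_pos: [0.4726, 0.363, 0.004]
tcp_rot: [-0.703, 0.711, -0.005, -0.002]
contact_force: [-0.8, 0.3, -3.3]
finger_gap: 0.0171
[0.47260371 0.36302785 0.0040405 ] [[-0.01  -1.     0.004]
 [-1.     0.01  -0.009]
 [ 0.009 -0.004 -1.   ]]
```

```bash
python3 -m jog '[[[1,0,0,-3,0.5,0,0],[1,0,0,-1,0,0,0],[1,0,0,0,0,0,0]]]'
python3 -m jog '[[[0.6,0,0,0,0,0,0],[0.5,0,0,0,0,0,0],[0.4,0,0,0,0,0,0],[0.4,0,0,0,0,0,0]]]'
python3 -m jog '[[[0.4,0,0,10,0,0,0],[0.4,0,0,20,0,0,0],[0.3,0,0,30,0,0,0],[0.2,0,0,30,0,0,0],[0,0,0,30,0,0,0],[0,0,0,30,0,0,0],[0,0,0,20,0,0,0],[0,0,0,0,0,0,0]]]'
python3 slab.py; python3 - <<'E'
from h import *
st=env.get_state(); KV=cam("wrist",st)
im,d=vision.get_image("wrist"); cv2.imwrite("pics/w14.png",im); P=cloud(KV,d)
b=(P[...,2]>.007)&(P[...,2]<.03)&(d>0)&(P[...,0]>.44)&(P[...,0]<.51)&(P[...,1]>.12)&(P[...,1]<.46)
c=P[b]; print(b.sum(),cv2.minAreaRect((c[:,:2]*1000).astype(np.float32)),np.polyfit(c[:,1],c[:,2],1),np.median(c[:,2]))
im,d=vision.get_image("scene"); cv2.imwrite("pics/s14.png",cv2.resize(im[120:260,160:350],None,fx=4,fy=4,interpolation=cv2.INTER_CUBIC))
E
```

```text
time: 17.15
tool_pos: [0.4744, 0.3643, 0.002]
tcp_rot: [-0.704, 0.711, -0.002, 0.004]
contact_force: [0.0, -0.5, -3.1]
finger_gap: 0.0173
time: 17.48
tool_pos: [0.4765, 0.3652, 0.0043]
tcp_rot: [-0.704, 0.71, -0.003, 0.006]
contact_force: [0.5, -0.3, -0.5]
finger_gap: 0.0511
time: 18.15
tool_pos: [0.474, 0.3636, 0.1864]
tcp_rot: [-0.704, 0.71, -0.004, 0.005]
contact_force: [1.4, 0.5, 1.4]
finger_gap: 0.0854
tilt deg 5.365430399959885 edge rise mm 15.22499459175503 back 0.5228196680093213
4925 ((473.6408996582031, 314.3259582519531), (241.04806518554688, 20.345264434814453), 89.0191879272461) [0.00018921 0.01425395] 0.014339438845324204
```

View pics/s14.png

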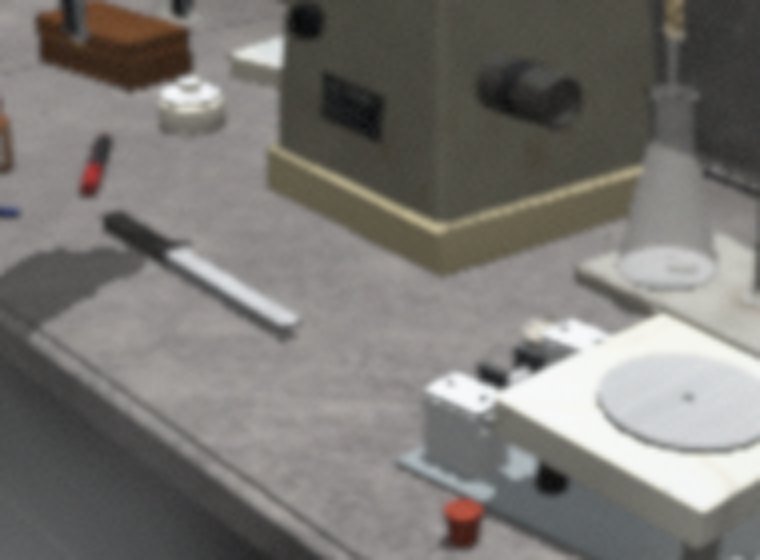

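View pics/w14.png

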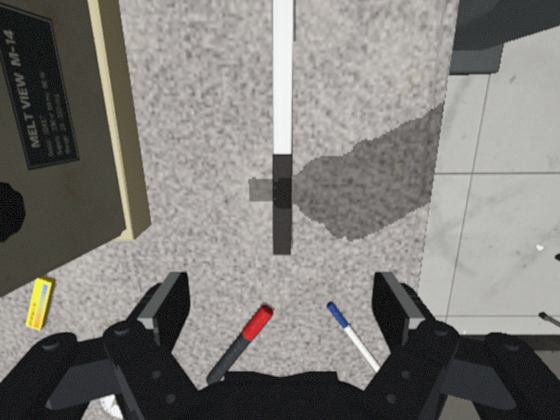

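```bash
python3 - <<'E'
from h import *
from plan import CFG
y=np.radians(CFG["yaw"])
def fit(d,KV):
    P=cloud(KV,d); q=P[...,:2]-CFG["c"]; X=-np.sin(y)*q[...,0]+np.cos(y)*q[...,1]; Y=-np.cos(y)*q[...,0]-np.sin(y)*q[...,1]
    m=(d>0)&(abs(X)<.075)&(abs(Y)<.075)&(np.hypot(X,Y)>.066)&(P[...,2]>.055)&(P[...,2]<.1)
    return np.linalg.lstsq(np.c_[X[m],Y[m],np.ones(m.sum())],P[...,2][m],rcond=None)[0]
for c,f in [("scene","pics/scene7.npy"),("top","pics/topd.npy")]:
    im,d=vision.get_image(c); KV=cam(c); a=fit(d,KV)-fit(np.load(f),KV)
    print(c,"front rise at y=+58,-58:",[round(1000*(a@[.085,Y,1]),2) for Y in(.058,-.058)])
    if c=="top": cv2.imwrite("pics/t15.png",cv2.resize(im[150:250,180:330],None,fx=5,fy=5,interpolation=cv2.INTER_CUBIC))
E
```

```text
scene front rise at y=+58,-58: [np.float64(15.17), np.float64(15.08)]
top front rise at y=+58,-58: [np.float64(15.68), np.float64(15.59)]
```

View pics/t15.png

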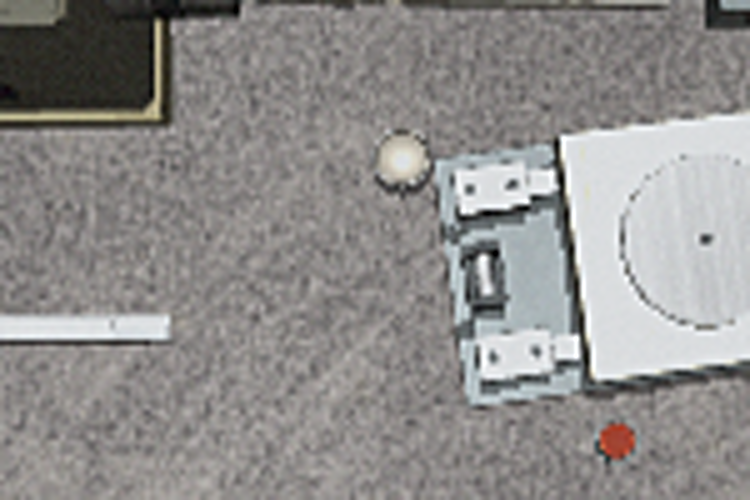

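The slab's front edge is up by the same amount at both catches, about 15 mm. The bar is lying flat well away from the frame, and the stopper and crucible haven't moved.

```bash
python3 -c "
from station import env
print(env.close_job())"
```

```text
the job is handed in; nothing more can be done
None
```

The slab is resting on both catches, the bar is lying flat on the bench, and the job is handed in at about 18.5 s of the 56 s allowed. I levered the front edge up about 22 mm with the bar over the fulcrum. Then I let the slab down onto the catches, drew the bar out, laid it down and released it.

**Slab:** after letting down, the depth images show the front edge raised by about 15.1 mm (scene camera) and 15.6 mm (top camera). It is level to 0.1 mm between the two catch positions, which puts the edge at about 53 mm. It stayed there when the bar was lowered and withdrawn, so the catches are carrying it. I inferred this from the slab's height. Catch travel and contact forces can't be read out, and I never saw the bolts directly underneath.

**Bar:** it lies level, with its top at 14 mm and a slope below 0.001 rad. It is about 0.2 m clear of the frame.

**Bystanders:** the stopper and crucible look unmoved in the last top view. I did not re-check the tape roll or beaker, but the arm never worked near them.

**Disagreements:**
- The top and wrist cameras disagreed by a few millimetres on where the frame is; I used the wrist view.
- Under load the edge rose about 2 to 3 mm less than the geometry predicted, so I levered down to about −1° instead of 5°.

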